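Load the mould half into the bench press with the push stick

TASK

Load the blue mould half into the bench press: take the white push stick by its orange handle from its rest, and with its head push the mould half along between the guide rails, under the platen, until it is fully home against the rear stop and the yellow spring catch has snapped in behind it. Then lay the push stick back in both notches of its rest, head pointing the same way as before. The mould half has been cleaned, so never touch it with the gripper, and leave the other things on the table where they are.

Things in the scene. Friction and masses are not known exactly. Their poses are not given: they have to be found in the camera images.
- press: grey bench press, steel platen and air cylinder, fixed. +x = feeding direction; origin on the worktop under its middle. Press frame, mm: bed (channel floor) at z = 30; columns, platen and head fill x -94 to 108, y -94 to 94, up to z 260; only the gap under the platen, up to 49 above the bed, is open, too low for a hand. Rear stop face at x = 79, 22 high
- infeed (a point): middle of the infeed table's top (press x = -185 mm), level with the bed, 30 mm above the worktop. The table is aluminium, 150 mm wide, reaches from press x = -265 to -100 mm; nothing stands above it
- mouth (a point): point on the bed (press x = -80 mm, y = 0) where the parallel channel begins; x axis = feeding direction. Guide rails: aluminium, 10 mm high, inner faces at y = +-41 mm from here to the rear stop; before it flared mouths narrow from y = +-56 at press x = -126 to +-41 mm here
- home (a point): point on the bed (press x = +25 mm, y = 0) where the middle of the mould half's underside lies when it is fully home against the rear stop; its tail is then at press x = -29 mm
- mould: blue plastic mould half, 108 x 78 mm, 18 to 20 thick, 0.18 to 0.35 kg, loose on the infeed table; origin at the middle of its underside, x axis along the 108 mm, within 0.13 rad of the feeding direction and 8 mm of the channel's midline at the start. 2 mm of play on each side between the rails
- catch (a joint): yellow spring lever on top of the -y rail (upright pivot). 0 rad = snapped in: ramped nose reaches to y = -33 mm in the channel, square back of the nose at press x = -31.5 mm. The passing mould half pushes it aside (about 0.07 rad, at most 0.12) at 2 to 5 N of push; when home, the catch springs back to 0, leaving 2 to 3 mm of play
- push_stick: white plastic push stick, 0.12 kg, in its rest. Origin at the underside, below the middle of the orange handle; +x to the head. Blade 20 wide, 12 high, x -60 to 166 mm. Handle 56 long, 24 wide, from 12 to 52 mm above the underside: grip across the 24 mm, some 34 mm above the underside. Head 46 wide, 16 high, black rubber face at x = 180 mm
- stick_head (a point): middle of the head's front face: 180 mm ahead of the stick's origin, 8 mm above its underside
- stick_rest: aluminium plate 205 x 56 x 8 mm with two black notched saddles, fixed. Origin on the worktop below the handle's place; +x along the stick to the head. Saddles at x = -50 and 105 mm, 14 thick; notches 26 mm wide, floor 15 mm, flared cheeks up to 33 mm above the worktop. At rest the stick's origin lies 15 mm above this origin, within 6 mm along x, axes parallel
- foam_pad_1: stack of cream foam wipes, 80 x 86 x 26 mm, bystander; origin under its middle
- syringe_3: empty syringe, 36 x 122 x 16 mm, lying, bystander; origin under its middle
- vial_1: amber vial with white cap, 22 mm across, 52 high, bystander; origin under its middle
- vial_2: second amber vial, 22 mm across, 52 high, bystander; origin under its middle
- tally_counter: round grey tally counter, 42 x 49 x 20 mm, bystander; origin under its middle
- steel_cup: steel cup, 63 mm across, 48 high, bystander; origin under its middle
- syringe_1: empty syringe, 36 x 130 x 21 mm, lying, bystander; origin under its middle

How it is judged:
By the outcome, as a careful person would: the job done as asked, in the order asked, and still so for the second after the job is handed in, with the robot touching nothing.
It also fails if it takes over 58 s, if anything falls off the work surface, if the arm or the gripper's body presses on something with over 40 N, if the wrist force passes 120 N, or if a joint passes its speed limit or range.

ROBOT

A 6-joint arm with a two-finger parallel gripper is mounted at the origin on the work surface; the furniture and walls round the work are solid. World frame = base frame: x ahead of the robot, y to its left, z up, the work surface at z = 0. Lengths are in m, angles in rad, forces in N, time in s.
With the tool pointing down it reaches from about 0.3 to 0.85 m from the base axis. Payload 5.4 kg.
Tool frame: the origin (TCP) lies midway between the tips of the shut fingers; the grasp point (between the pads) lies 19 mm behind it; z points along the fingers, y is the line along which they close (so a half turn about z gives the same grasp; the last joint's range is limited). The gripper opens to 85 mm and grips with 20 to 120 N. Pads are 22 mm wide; open, the fingers measure 114 mm over their backs; the gripper's body (76 mm by 85 mm) begins 54 mm behind the grasp point. The pads swing forward as they close: fully open they stand 13 mm farther back than shut.
Start: joints at [-1.548, 0.158, 1.597, -0, 1.386, -0.21], TCP at [0.133, -0.559, 0.231] pointing down, gripper open.
Joint ranges: [-2.91, 2.91], [-0.94, 2.29], [0.18, 2.7], [-1.29, 4.43], [0.17, 2.64], [-3, 3]. Speed limits (rad/s): [2.57, 2.57, 3.14, 3.14, 3.14, 3.14].

INTERFACE

Orientations are given as a rotation vector (axis times angle).
In Python, from station import status, vision, order gives the robot as it stands. The module is installed in compiled form; this text tells all that it offers.
- The arm moves only by the shell command python3 -m creep 'ROWS' [OPENING] [FORCE]. ROWS is text: rows parted by semicolons, each of 6 numbers parted by spaces: the shift along the tool's x, y, z in mm, then the turn, a rotation vector about the tool's x, y, z in rad. In form: tx ty tz ax ay az; .... A call has exactly 10 rows; each row shifts and turns the commanded pose from where the row before left it, along the tool's axes as they then stand; what a row does not reach is not made up. A row lasts 1/10 s, in which the tool goes at most 50 mm and 8.59 degrees, less where a joint would pass 70% of its speed; a pose out of reach is approached as far as the arm can. A call is refused whole if a number of a shift passes 50 or a number of a turn 0.15, either way. A call with a gripper value outside its range is refused whole. OPENING is the closure, from 0 (fully open) to 1 (shut), set as the call begins (- or left out, the last holds). The fingers move at their own pace and stop on an object; FORCE is the grip in N (left out, the last holds). Time passes only in rows, so rows that do not move let the fingers close, or fill a call up. It gives the time, the measured TCP pose, the force, the opening and the grip force at its end, in the units of the state.
- status.sense(): the state, without advancing time (a new reading comes with each control period).
- vision.get_image(name): name is "side" or "top"; returns a dict with "frame" (480x640x3 uint8, blue, green, red), "K" (3x3 intrinsics, pixels), "position" and "orientation" of the camera in the world. Camera axes: x right, y up, looking along -z (the intrinsics and any distortion apply to the point x, -y, -z); pixel columns grow to the right and rows downward; lengths in m; the calibration is good to about 2 mm. A picture is of the moment at which its call begins. There is no depth.
- order.job_done(): hands the job in; it is judged then, once.
The state is a dict: "time": time; "q": joint angles; "joint_vel": joint speeds; "joint_torque": joint torques, N m; "eef_pos": TCP position; "tool_rot": TCP orientation; "wrist_force": force on the tool from outside, world axes, zero at the start; "moment": the same for the moment, N m; "grip_width": finger opening in m; "finger_force": force on a finger pad.
Only numpy, scipy, OpenCV 4.12 (cv2) and the standard library are available. Lean on these libraries where they do the work, as an engineer would, in place of code of your own. Each camera call takes 0.05 s, during which the arm holds its last target. There are 200 camera calls.

## Working session

There is one attempt and no reset: what is moved stays moved. The work goes in short steps, Python scripts to look and compute and a shell command to move; the robot and the scene stay as the last step left them, time stands still between calls to the robot, and variables do not carry over. Pictures are saved under pics/ and viewed, at most 13 in all, crops included, and the job is handed in when it is done.

```bash
mkdir -p pics; cat > h.py <<'E'
import numpy as np,cv2
from scipy.spatial.transform import Rotation as R
from station import status,vision,order
def rot(o):
    o=np.array(o,float)
    return o if o.shape==(3,3) else (R.from_rotvec(o) if o.size==3 else R.from_quat(o)).as_matrix()
def snap(n,f):
    d=vision.get_image(n); cv2.imwrite('pics/'+f,d['frame']); 
    np.savez('pics/'+f+'.npz',K=d['K'],p=d['position'],o=rot(d['orientation'])); return d
def ray(f,u,v,z):
    c=np.load('pics/'+f+'.npz'); a=np.linalg.solve(c['K'],[u,v,1]); a=c['o']@[a[0],-a[1],-a[2]]
    return c['p']+a*(z-c['p'][2])/a[2]
def proj(f,P):
    c=np.load('pics/'+f+'.npz'); a=c['o'].T@(np.array(P)-c['p']); b=c['K']@[a[0],-a[1],-a[2]]; return b[:2]/b[2]
E
python3 - <<'E'
from h import *
for n in('top','side'):
    d=snap(n,n+'0.png'); print({k:v for k,v in d.items() if k!='frame'})
print(status.sense())
E
```

```text
{'K': array([[545.9373898 ,   0.        , 319.01101149],
       [  0.        , 545.9373898 , 243.73434766],
       [  0.        ,   0.        ,   1.        ]]), 'position': array([-0.21823727,  0.33084139,  1.02677933]), 'orientation': array([ 0.45545542, -0.6525882 , -1.869352  ])}
{'K': array([[447.78824882,   0.        , 328.9126823 ],
       [  0.        , 447.78824882, 232.83374304],
       [  0.        ,   0.        ,   1.        ]]), 'position': array([0.58133498, 0.90387018, 0.73699068]), 'orientation': array([0.03790523, 1.30716597, 2.74625145])}
{'time': 0.1, 'q': array([-1.54806973e+00,  1.58998734e-01,  1.59809886e+00,  1.55892414e-05,
        1.38620883e+00, -2.10118069e-01]), 'joint_vel': array([ 0.00010791, -0.00123459, -0.00377819, -0.00069455,  0.00063826,
        0.00202978]), 'joint_torque': array([-1.06279354e-04, -3.96989965e+01, -3.32337320e+01, -3.06071743e-04,
        4.18055846e-03,  7.19533489e-06]), 'eef_pos': array([ 0.1326406 , -0.55893823,  0.23041195]), 'tool_rot': array([-3.11863310e+00, -3.64723349e-01, -2.75671560e-04]), 'wrist_force': array([-0.19044544,  0.33875769, -0.43837022]), 'moment': array([ 0.01359754, -0.01422882,  0.0206775 ]), 'finger_force': 0.0, 'grip_width': 0.08520369804883093}
```

View pics/top0.png

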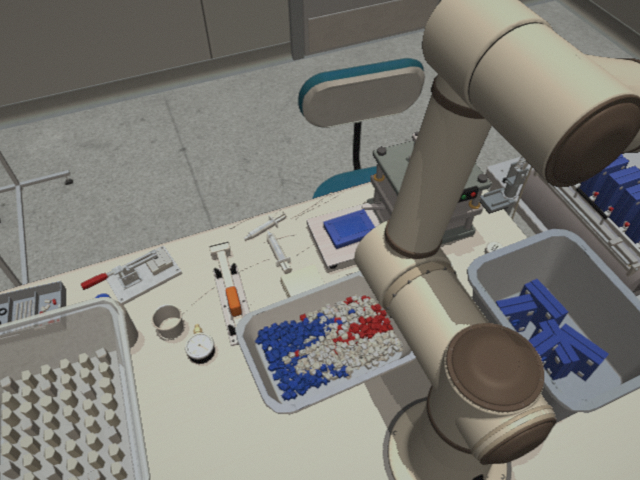

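View pics/side0.png

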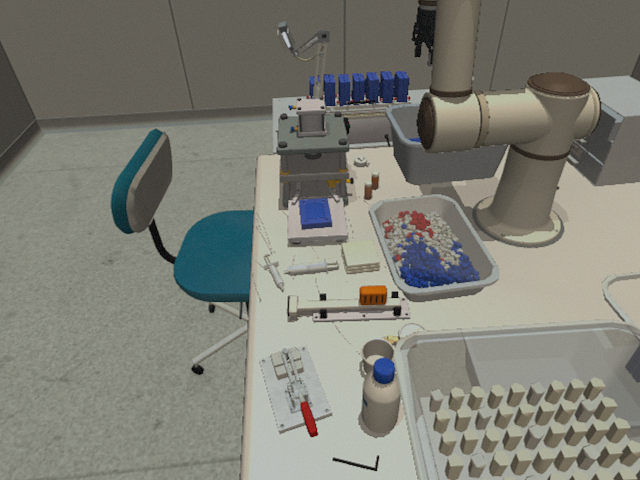

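The top view shows the stick at about (228,290), with its head at (220,245) and handle at (234,300), and the mould at (348,228). In the side view the press is at (313,160), the mould at (315,212) and the handle at (373,295). I'll enlarge both.

```bash
python3 - <<'E'
import cv2
a=cv2.imread('pics/top0.png')[190:350,200:410];cv2.imwrite('pics/c1.png',cv2.resize(a,None,fx=3.75,fy=3.75,interpolation=cv2.INTER_CUBIC))
a=cv2.imread('pics/side0.png')[175:325,240:430];cv2.imwrite('pics/c2.png',cv2.resize(a,None,fx=4,fy=4,interpolation=cv2.INTER_CUBIC))
E
```

```text
(no output)
```

View pics/c1.png

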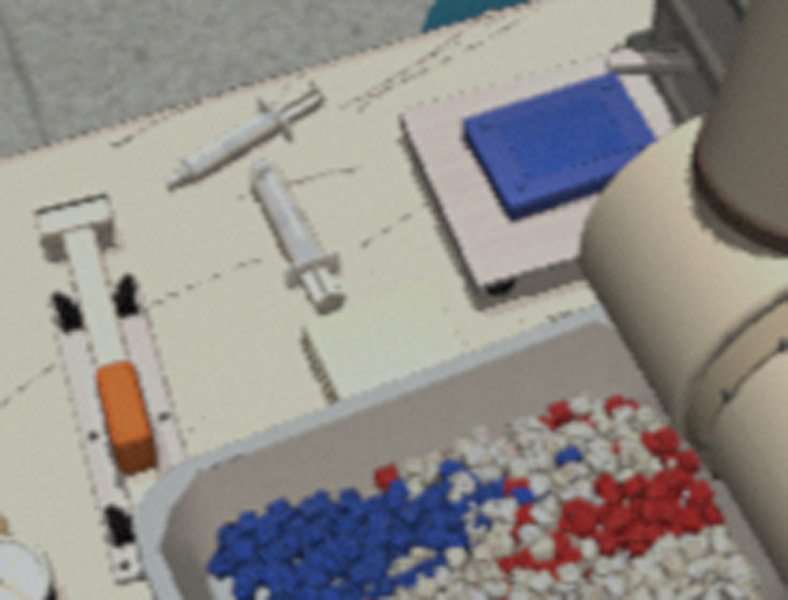

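View pics/c2.png

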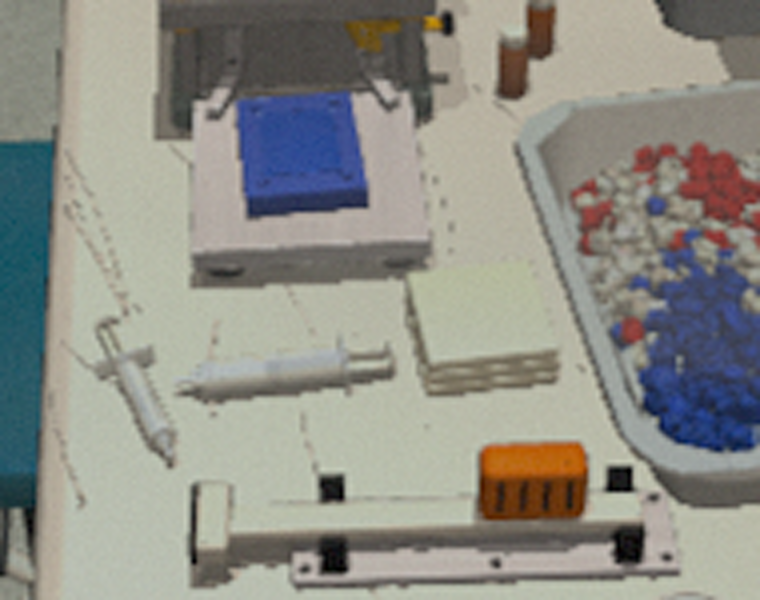

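The crops show the infeed corners at c1 (403,118) and (483,285) and at c2 (192,250) and (430,240). The mould top, handle and head corners are also clear, so I'll fit all the poses to both views.

```bash
cat > fit.py <<'E'
from h import *
from scipy.optimize import least_squares
T=lambda u,v:('top0.png',200+u/3.75,190+v/3.75)
S=lambda u,v:('side0.png',240+u/4,175+v/4)
def fit(name,obs,g):
    def res(p):
        c,s=np.cos(p[2]),np.sin(p[2]); r=[]
        for (f,u,v),(x,y,z) in obs:
            P=[p[0]+(c*x-s*y)/1e3,p[1]+(s*x+c*y)/1e3,z/1e3]; r+=list(proj(f,P)-[u,v])
        return np.array(r)
    q=least_squares(res,g,loss='soft_l1'); print(name,q.x.round(4)); print(res(q.x).reshape(-1,2).round(1).tolist()); return q.x
h=np.pi/2
fit('press',[(T(403,118),(-265,75,30)),(T(483,285),(-265,-75,30)),(S(192,250),(-265,75,30)),(S(430,240),(-265,-75,30))],[.6,.1,-h])
fit('mould',[(S(237,97),(54,39,49)),(S(350,95),(54,-39,49)),(S(367,187),(-54,-39,49)),(S(249,197),(-54,39,49)),(S(249,215),(-54,39,30)),(S(368,205),(-54,-39,30)),
 (T(465,122),(-54,39,49)),(T(610,75),(54,39,49)),(T(515,217),(-54,-39,30))],[.6,.2,-h])
fit('stick',[(T(35,212),(180,23,31)),(T(107,197),(180,-23,31)),(T(97,367),(28,12,67)),(T(132,362),(28,-12,67)),(T(118,472),(-28,12,27)),(T(155,465),(-28,-12,27)),
 (S(192,585),(180,23,15)),(S(197,483),(180,-23,31)),(S(482,447),(28,-12,67)),(S(585,443),(-28,-12,67)),(S(583,515),(-28,12,27)),(S(483,520),(28,12,27))],[.5,.4,0])
fit('rest',[(S(293,575),(128,28,8)),(S(680,570),(-77,28,8))],[.5,.4,0])
E
python3 fit.py
```

```text
press [ 0.5274 -0.221  -1.6038]
[[-0.7, -1.2], [-0.3, 0.8], [-0.2, -0.6], [0.5, -1.7]]
mould [ 0.5362 -0.0396 -1.5554]
[[-0.5, -0.5], [0.1, -2.4], [0.7, -1.2], [-0.7, -1.0], [-0.3, 0.4], [0.6, 0.2], [-1.5, 0.0], [0.9, -0.7], [-1.7, 3.4]]
stick [ 0.4389  0.2743 -0.0761]
[[-0.6, 0.4], [-0.4, -0.3], [-2.0, 0.5], [-0.2, -1.0], [0.3, 4.0], [1.5, 2.9], [-0.5, -4.8], [-1.4, -0.9], [-0.9, -2.3], [0.4, -2.1], [1.2, 1.6], [-0.6, 1.2]]
rest [ 0.4385  0.2748 -0.1006]
[[-0.8, -0.0], [0.8, -0.1]]
```

```bash
python3 -m creep '31.5 -34.5 -13 0 0 0;31.5 -34.5 -13 0 0 0;31.5 -34.5 -13 0 0 0;31.5 -34.5 -13 0 0 0;31.5 -34.5 -13 0 0 0;31.5 -34.5 -13 0 0 0;31.5 -34.5 -13 0 0 0;31.5 -34.5 -13 0 0 0;31.5 -34.5 -13 0 0 0;31.5 -34.5 -13 0 0 0' 0.35 40
for i in 1 ; do python3 -m creep '0 0 0 0 0 -0.14;0 0 0 0 0 -0.14;0 0 0 0 0 -0.14;0 0 0 0 0 -0.14;0 0 0 0 0 -0.14;0 0 0 0 0 -0.14;0 0 0 0 0 -0.14;0 0 0 0 0 -0.14;0 0 0 0 0 -0.14;0 0 0 0 0 -0.14'; done
python3 -m creep '0 0 0 0 0 -0.14;0 0 0 0 0 -0.14;0 0 0 0 0 -0.14;0 0 0 0 0 -0.14;0 0 0 0 0 -0.14;0 0 0 0 0 -0.14;0 0 0 0 0 -0.14;0 0 0 0 0 -0.14;0 0 0 0 0 -0.14;0 0 0 0 0 -0.14'
cat >> h.py <<'E'
def go(x,y,z,yaw):
    s=status.sense(); M=R.from_rotvec(s['tool_rot']).as_matrix(); p=np.array(s['eef_pos'])
    psi=np.arctan2(M[1,0],M[0,0]); d=(yaw-psi+np.pi)%(2*np.pi)-np.pi
    print('t',s['time'],'p',p.round(4),'psi',psi.round(4),'zax',M[:,2].round(3),'w',round(s['grip_width'],4),'q',np.round(s['q'],2),'F',np.round(s['wrist_force'],1))
    print('tool shift mm',(M.T@(np.array([x,y,z])-p)*1e3).round(1),'az',-d.round(4))
E
python3 - <<'E'
from h import *
go(.439,.2745,.16,np.pi-.09)
E
```

```text
time: 1.1
eef_pos: [0.3599, -0.1492, 0.3616]
tool_rot: [3.12, 0.364, 0.0]
wrist_force: [0.4, -0.7, -0.5]
grip_width: 0.0557
finger_force: 0.0
time: 2.1
eef_pos: [0.3594, -0.151, 0.3609]
tool_rot: [-2.144, -2.295, 0.0]
wrist_force: [0.7, 0.3, 0.5]
grip_width: 0.0555
finger_force: 0.0
time: 3.1
eef_pos: [0.3594, -0.151, 0.3608]
tool_rot: [-0.162, -3.137, -0.001]
wrist_force: [0.3, -0.1, 0.0]
grip_width: 0.0555
finger_force: 0.0
t 3.1 p [ 0.3594 -0.151   0.3608] psi 3.0386 zax [-0.001  0.001 -1.   ] w 0.0555 q [-0.71 -0.4   1.85  0.    1.69 -2.18] F [ 0.3 -0.1  0. ]
tool shift mm [-35.6 431.3 201. ] az -0.013
```

```bash
python3 -m creep '-3.5 43 20 0 0 0;-3.5 43 20 0 0 0;-3.5 43 20 0 0 0;-3.5 43 20 0 0 0;-3.5 43 20 0 0 0;-3.5 43 20 0 0 0;-3.5 43 20 0 0 0;-3.5 43 20 0 0 0;-3.5 43 20 0 0 0;-3.5 43 20 0 0 -0.013'
python3 - <<'E'
from h import *
go(.439,.2745,.03,np.pi-.09)
a=snap('top','top1.png')['frame'];b=snap('side','side1.png')['frame']
z=lambda a,f:cv2.resize(a,None,fx=f,fy=f,interpolation=cv2.INTER_CUBIC)
# left: press (top, arm away) ; right: side of hand
L=z(a[160:310,300:500],2);Rr=z(b[180:330,270:450],2.2)
H=np.zeros((660,800,3),np.uint8);H[:300,:400]=L;H[:330,400:796]=Rr
L=z(a[225:355,195:295],2);Rr=z(b[80:230,250:400],1.8)
H[310:570,:200]=L;H[330:600,400:670]=Rr
cv2.imwrite('pics/c3.png',H[:600])
E
```

```text
time: 4.1
eef_pos: [0.4407, 0.2744, 0.1601]
tool_rot: [-0.149, -3.138, 0.0]
wrist_force: [0.4, -0.1, 0.4]
grip_width: 0.0559
finger_force: 0.0
t 4.1 p [0.4407 0.2744 0.1601] psi 3.0465 zax [-0. -0. -1.] w 0.0559 q [ 0.32  0.08  1.83 -0.    1.23 -1.15] F [ 0.4 -0.1  0.4]
tool shift mm [  1.6  -0.  130.1] az -0.0051
```

View pics/c3.png

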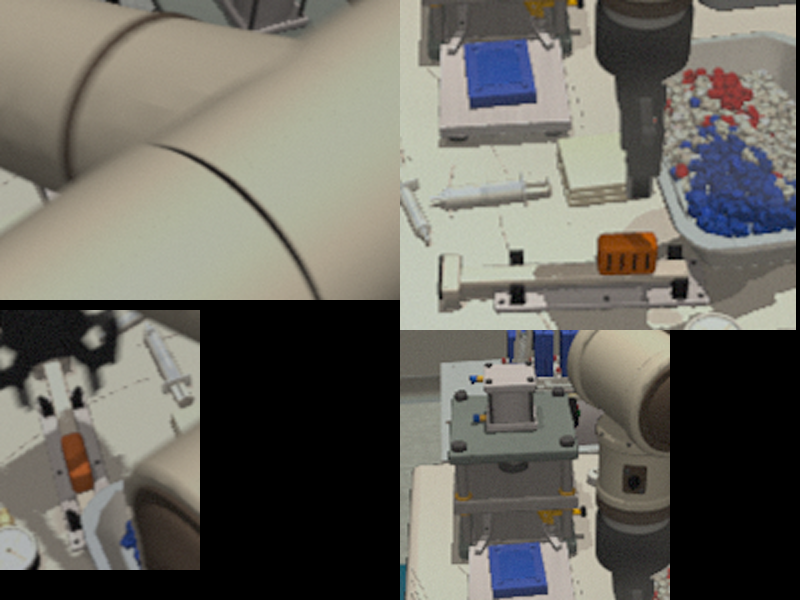

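The side view shows the fingers above the handle (handle at c3 (627,253)), and the bin corner is nearby at (690,240). I'll check the bin clearance before lowering.

```bash
python3 - <<'E'
from h import *
for n,u,v in(('side0.png',240+622/4,175+437/4),('side0.png',240+570/4,175+330/4),('top0.png',200+165/3.75,190+475/3.75),('top0.png',200+140/3.75,190+500/3.75)):
    print([ray(n,u,v,z).round(3).tolist() for z in (0.05,.08,.11)])
E
```

```text
[[0.387, 0.252, 0.05], [0.396, 0.281, 0.08], [0.404, 0.309, 0.11]]
[[0.399, 0.166, 0.05], [0.407, 0.198, 0.08], [0.415, 0.231, 0.11]]
[[0.395, 0.264, 0.05], [0.376, 0.266, 0.08], [0.358, 0.268, 0.11]]
[[0.385, 0.281, 0.05], [0.367, 0.283, 0.08], [0.348, 0.284, 0.11]]
```

```bash
python3 -m creep '0.2 0 13.3 0 0 0;0.2 0 13.3 0 0 0;0.2 0 13.3 0 0 0;0.2 0 13.3 0 0 0;0.2 0 13.3 0 0 0;0.2 0 13.3 0 0 0;0.2 0 13.3 0 0 0;0.2 0 13.3 0 0 0;0 0 13.3 0 0 0;0 0 13.3 0 0 0'
python3 -m creep '0 0 0 0 0 0;0 0 0 0 0 0;0 0 0 0 0 0;0 0 0 0 0 0;0 0 0 0 0 0;0 0 0 0 0 0;0 0 0 0 0 0;0 0 0 0 0 0;0 0 0 0 0 0;0 0 0 0 0 0' 1 60
python3 - <<'E'
from h import *
go(.439,.2745,.2,np.pi-.09)
b=snap('side','side2.png')['frame']
cv2.imwrite('pics/c4.png',cv2.resize(b[180:330,240:440],None,fx=4,fy=4,interpolation=cv2.INTER_CUBIC))
E
```

```text
time: 5.2
eef_pos: [0.4394, 0.2727, 0.0272]
tool_rot: [0.15, 3.138, -0.0]
wrist_force: [0.4, -0.3, 1.0]
grip_width: 0.0559
finger_force: 0.0
time: 6.2
eef_pos: [0.4396, 0.2727, 0.0285]
tool_rot: [0.15, 3.138, 0.0]
wrist_force: [0.2, -2.1, -0.9]
grip_width: 0.023
finger_force: 59.5
t 6.2 p [0.4396 0.2727 0.0285] psi 3.0458 zax [ 0.  0. -1.] w 0.023 q [ 0.32  0.27  1.9  -0.    0.96 -1.15] F [ 0.2 -2.1 -0.9]
tool shift mm [   0.7    1.7 -171.5] az -0.0058
```

View pics/c4.png

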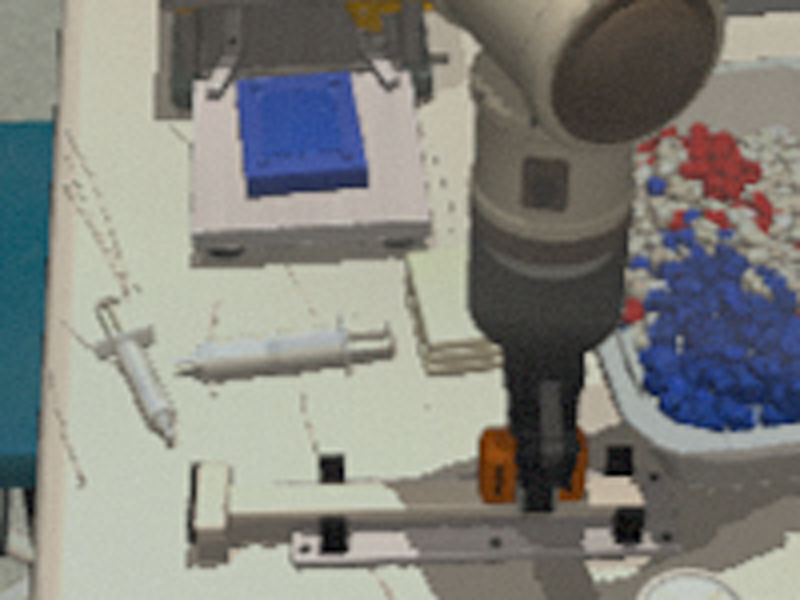

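The fingers hold the handle at about (540,470) and the grip reads 59 N. I'll refine the press pose from the infeed side edges, and lift the stick meanwhile.

```bash
python3 -m creep '0 0 -5 0 0 0;0 0 -10 0 0 0;0 0 -10 0 0 0;0 0 -10 0 0 0;0 0 -10 0 0 0;0 0 -10 0 0 0;0 0 -10 0 0 0;0 0 -10 0 0 0;0 0 -10 0 0 0;0 0 -10 0 0 0'
python3 - <<'E'
from h import *
from scipy.optimize import least_squares
go(.44,.27,.2,np.pi-.09)
S=lambda u,v:(240+u/4,180+v/4)
T=lambda u,v:(200+u/3.75,190+v/3.75)
def res(p):
    c,s=np.cos(p[2]),np.sin(p[2]);W=lambda x,y,z:[p[0]+(c*x-s*y)/1e3,p[1]+(s*x+c*y)/1e3,z/1e3]
    r=[]
    for f,q,P in(('top0.png',T(403,118),(-265,75,30)),('top0.png',T(483,285),(-265,-75,30)),('side0.png',S(192,230),(-265,75,30)),('side0.png',S(430,220),(-265,-75,30))):
        r+=list(proj(f,W(*P))-q)
    for q,y in((S(197,84),75),(S(412,90),-75)):   # points on side edges
        a=proj('side0.png',W(-265,y,30));b=proj('side0.png',W(-100,y,30));n=np.array([-(b-a)[1],(b-a)[0]])/np.linalg.norm(b-a)
        r.append(n@(np.array(q)-a)*2)
    return np.array(r)
q=least_squares(res,[.527,-.22,-1.6],loss='soft_l1');print(q.x,res(q.x).round(1));p=q.x
c,s=np.cos(p[2]),np.sin(p[2]);W=lambda x,y,z:[p[0]+(c*x-s*y)/1e3,p[1]+(s*x+c*y)/1e3,z/1e3]
for P in((-126,56,30),(-126,-56,30),(-80,41,40),(-80,-41,40),(-94,94,0),(-94,-94,0)):
    x=proj('side0.png',W(*P));print(P,((x-[240,180])*4).round())
E
```

```text
time: 7.25
eef_pos: [0.4394, 0.2727, 0.1241]
tool_rot: [-0.15, -3.138, 0.0]
wrist_force: [0.4, -0.0, -0.8]
grip_width: 0.0234
finger_force: 59.4
t 7.25 p [0.4394 0.2727 0.1241] psi 3.0458 zax [-0. -0. -1.] w 0.0234 q [ 0.32  0.12  1.86 -0.    1.16 -1.15] F [ 0.4 -0.  -0.8]
tool shift mm [ -0.9  -2.6 -75.9] az -0.0058
[ 0.52461603 -0.22090509 -1.61395413] [-0.4 -1.2 -0.6  1.  -0.2 -0.8  0.6 -1.5  1.4 -1.2]
(-126, 56, 30) [222.  96.]
(-126, -56, 30) [386.  87.]
(-80, 41, 40) [242.  45.]
(-80, -41, 40) [360.  39.]
(-94, 94, 0) [171. 107.]
(-94, -94, 0) [437.  93.]
```

```bash
python3 -m creep '-21.9 -10.4 -5 0 0 0;-21.9 -10.4 -5 0 0 0;-21.9 -10.4 -5 0 0 0;-21.9 -10.4 -5 0 0 0;-21.9 -10.4 -5 0 0 0;0 0 0 0 0 0.1;0 0 0 0 0 0.1;0 0 0 0 0 0.1;0 0 0 0 0 0.1;0 0 0 0 0 0.1'
python3 -m creep '0 0 0 0 0 0.1;0 0 0 0 0 0.1;0 0 0 0 0 0.1;0 0 0 0 0 0.1;0 0 0 0 0 0.1;0 0 0 0 0 0.1;0 0 0 0 0 0.1;0 0 0 0 0 0.1;0 0 0 0 0 0.1;0 0 0 0 0 0.116'
python3 - <<'E'
from h import *
go(.543,.211,.0465,1.53)
E
```

```text
time: 8.25
eef_pos: [0.5434, 0.2104, 0.1486]
tool_rot: [-0.928, -3.001, 0.0]
wrist_force: [-0.4, 0.2, -0.9]
grip_width: 0.0232
finger_force: 59.5
time: 9.25
eef_pos: [0.5434, 0.2105, 0.1486]
tool_rot: [-2.271, -2.17, 0.0]
wrist_force: [0.1, 0.6, -0.4]
grip_width: 0.0231
finger_force: 59.5
t 9.25 p [0.5434 0.2105 0.1486] psi 1.5253 zax [-0.  0. -1.] w 0.0231 q [0.16 0.25 1.66 0.   1.23 0.21] F [ 0.1  0.6 -0.4]
tool shift mm [  0.5  -0.5 102.1] az -0.0047
```

```bash
python3 -m creep '0 0 11 0 0 0;0 0 11 0 0 0;0 0 11 0 0 0;0 0 11 0 0 0;0 0 11 0 0 0;0 0 11 0 0 0;0 0 11 0 0 0;0 0 11 0 0 0;0 0 8 0 0 0;0 0 6 0 0 -0.005'
python3 - <<'E'
from h import *
go(.543,.211,.0465,1.53)
b=snap('side','side3.png')['frame'];a=snap('top','top3.png')['frame']
z=lambda a,f:cv2.resize(a,None,fx=f,fy=f,interpolation=cv2.INTER_CUBIC)
H=np.zeros((600,800,3),np.uint8);H[:,:400]=z(b[180:330,265:365],4);H[:390,400:]=z(a[180:310,270:403],3)[:390,:][:, :399].repeat(1,0) if 0 else cv2.resize(a[180:310,270:403],(400,390))
cv2.imwrite('pics/c5.png',H)
E
```

```text
time: 10.25
eef_pos: [0.5433, 0.2103, 0.0459]
tool_rot: [-2.26, -2.181, 0.001]
wrist_force: [-7.8, -5.7, 30.9]
grip_width: 0.0236
finger_force: 64.0
t 10.25 p [0.5433 0.2103 0.0459] psi 1.5352 zax [-0.001 -0.    -1.   ] w 0.0236 q [ 0.16  0.39  1.71 -0.    1.04  0.2 ] F [-7.8 -5.7 30.9]
tool shift mm [ 0.7 -0.4 -0.6] az 0.0052
```

View pics/c5.png

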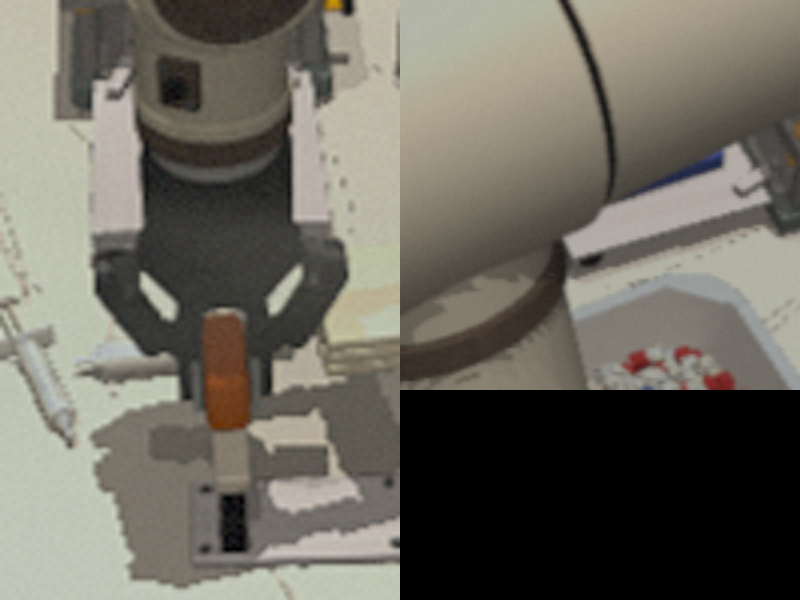

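The side view shows the hand straddling the line of feed at (225,370), with the stick's tail over the saddle at (232,500). The tail is touching a cheek, hence the 31 N upward force. I'll raise it and read the force again.

```bash
python3 -m creep '0 0 -3 0 0 0;0 0 -3 0 0 0;0 0 0 0 0 0.005;0 0 0 0 0 0;0 0 0 0 0 0;0 0 0 0 0 0;0 0 0 0 0 0;0 0 0 0 0 0;0 0 0 0 0 0;0 0 0 0 0 0'
python3 - <<'E'
from h import *
go(.543,.211,.0465,1.53)
print(status.sense()['moment'])
E
```

```text
time: 11.35
eef_pos: [0.5435, 0.2105, 0.0523]
tool_rot: [-2.266, -2.175, 0.0]
wrist_force: [0.9, -0.1, -0.5]
grip_width: 0.0231
finger_force: 59.5
t 11.35 p [0.5435 0.2105 0.0523] psi 1.5298 zax [-0. -0. -1.] w 0.0231 q [0.16 0.38 1.71 0.   1.05 0.2 ] F [ 0.9 -0.1 -0.5]
tool shift mm [ 0.5 -0.5  5.8] az -0.0002
[ 0.0439252  -0.01041965  0.05868912]
```

```bash
python3 -m creep '-4 0 0 0 0 0;-4 0 0 0 0 0;-4 0 0 0 0 0;-4 0 0 0 0 0;-4 0 0 0 0 0;-4 0 0 0 0 0;-4 0 0 0 0 0;-4 0 0 0 0 0;-4 0 0 0 0 0;-4 0 0 0 0 0'
python3 -m creep '0 0 2 0 0 0;0 0 2 0 0 0;0 0 1 0 0 0;0 0 0 0 0 0;-2 0 0 0 0 0;-2 0 0 0 0 0;-2 0 0 0 0 0;-2 0 0 0 0 0;-2 0 0 0 0 0;-2 0 0 0 0 0'
python3 - <<'E'
from h import *
go(.543,.211,.0465,1.53)
E
```

```text
time: 12.35
eef_pos: [0.5418, 0.1703, 0.0523]
tool_rot: [-2.266, -2.175, -0.0]
wrist_force: [-0.2, 3.0, -1.1]
grip_width: 0.0232
finger_force: 59.5
time: 13.35
eef_pos: [0.5413, 0.1583, 0.0473]
tool_rot: [-2.266, -2.175, -0.0]
wrist_force: [0.5, 2.5, -1.5]
grip_width: 0.0234
finger_force: 59.5
t 13.35 p [0.5413 0.1583 0.0473] psi 1.5298 zax [-0.  0. -1.] w 0.0234 q [0.07 0.35 1.77 0.   1.03 0.11] F [ 0.5  2.5 -1.5]
tool shift mm [52.7 -0.5  0.8] az -0.0002
```

```bash
python3 -m creep '-4 0 0 0 0 0;-4 0 0 0 0 0;-4 0 0 0 0 0;-4 0 0 0 0 0;-4 0 0 0 0 0;-4 0 0 0 0 0;-4 0 0 0 0 0;-4 0 0 0 0 0;-4 0 0 0 0 0;-4 0 0 0 0 0'
python3 -m creep '-4 0 0 0 0 0;-4 0 0 0 0 0;-4 0 0 0 0 0;-4 0 0 0 0 0;-4 0 0 0 0 0;-4 0 0 0 0 0;-4 0 0 0 0 0;-4 0 0 0 0 0;-4 0 0 0 0 0;-4 0 0 0 0 0'
python3 - <<'E'
from h import *
go(.543,.211,.0465,1.53)
print(status.sense()['moment'])
a=snap('top','top4.png');b=snap('side','side4.png')['frame']
cv2.imwrite('pics/c6.png',np.hstack([cv2.resize(b[80:230,250:400],(400,400)),cv2.resize(a['frame'][150:300,350:500],(400,400))]))
E
```

```text
time: 14.35
eef_pos: [0.5397, 0.1182, 0.0473]
tool_rot: [2.266, 2.175, 0.0]
wrist_force: [-0.2, 1.9, -1.0]
grip_width: 0.0234
finger_force: 59.5
time: 15.35
eef_pos: [0.5381, 0.0792, 0.0475]
tool_rot: [-2.266, -2.175, -0.002]
wrist_force: [0.9, 6.6, -1.0]
grip_width: 0.0233
finger_force: 59.6
t 15.35 p [0.5381 0.0792 0.0475] psi 1.5298 zax [ 0.     0.002 -1.   ] w 0.0233 q [-0.08  0.3   1.82  0.    1.02 -0.04] F [ 0.9  6.6 -1. ]
tool shift mm [131.9  -0.5   1.2] az -0.0002
[ 0.93943094 -0.02238707  0.01847672]
```

View pics/c6.png

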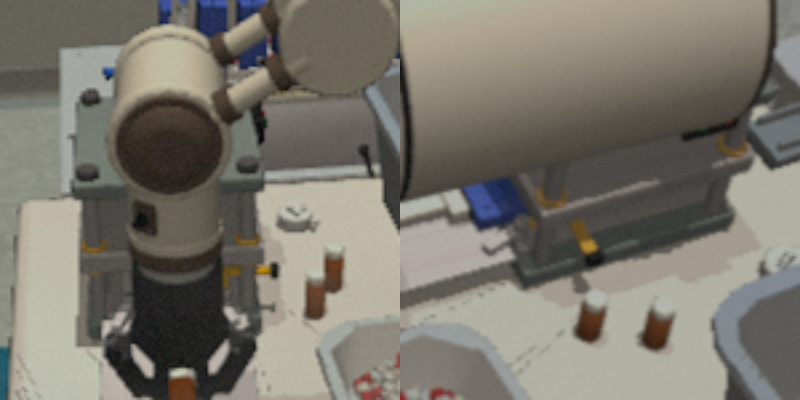

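The top view shows the white head at (455,205) behind the blue mould, which is entering under the platen straight. The yellow catch is at (585,240). I'll keep going.

```bash
python3 -m creep '-4 0 0 0 0 0;-4 0 0 0 0 0;-4 0 0 0 0 0;-4 0 0 0 0 0;-4 0 0 0 0 0;-4 0 0 0 0 0;-4 0 0 0 0 0;-4 0 0 0 0 0;-4 0 0 0 0 0;-4 0 0 0 0 0'
python3 -m creep '-4 0 0 0 0 0;-4 0 0 0 0 0;-4 0 0 0 0 0;-4 0 0 0 0 0;-4 0 0 0 0 0;-4 0 0 0 0 0;-4 0 0 0 0 0;-4 0 0 0 0 0;-2 0 0 0 0 0;-2 0 0 0 0 0'
python3 - <<'E'
from h import *
go(.543,.211,.0465,1.53)
E
```

```text
time: 16.45
eef_pos: [0.5366, 0.0391, 0.0474]
tool_rot: [-2.266, -2.175, -0.002]
wrist_force: [0.9, 6.1, -0.4]
grip_width: 0.0236
finger_force: 59.5
time: 17.45
eef_pos: [0.5351, 0.0024, 0.0474]
tool_rot: [2.266, 2.175, 0.0]
wrist_force: [1.9, 3.7, -1.6]
grip_width: 0.0233
finger_force: 59.7
t 17.45 p [0.5351 0.0024 0.0474] psi 1.5299 zax [ 0. -0. -1.] w 0.0233 q [-0.22  0.28  1.85  0.    1.01 -0.18] F [ 1.9  3.7 -1.6]
tool shift mm [208.7  -0.6   0.9] az -0.0001
```

```bash
python3 -m creep '-1 0 0 0 0 0;-1 0 0 0 0 0;-1 0 0 0 0 0;-1 0 0 0 0 0;-1 0 0 0 0 0;-1 0 0 0 0 0;-1 0 0 0 0 0;-1 0 0 0 0 0;-1 0 0 0 0 0;0 0 0 0 0 0'
python3 -m creep '-0.5 0 0 0 0 0;-0.5 0 0 0 0 0;-0.5 0 0 0 0 0;-0.5 0 0 0 0 0;-0.5 0 0 0 0 0;0 0 0 0 0 0;0 0 0 0 0 0;0 0 0 0 0 0;0 0 0 0 0 0;0 0 0 0 0 0'
```

```text
time: 18.45
eef_pos: [0.5346, -0.0066, 0.0473]
tool_rot: [2.266, 2.175, -0.0]
wrist_force: [1.9, 2.3, -1.3]
grip_width: 0.0234
finger_force: 59.5
time: 19.45
eef_pos: [0.5343, -0.009, 0.0472]
tool_rot: [-2.267, -2.175, 0.001]
wrist_force: [1.6, 2.5, -0.8]
grip_width: 0.023
finger_force: 59.6
```

```bash
python3 -m creep '-0.5 0 0 0 0 0;-0.5 0 0 0 0 0;-0.5 0 0 0 0 0;-0.5 0 0 0 0 0;-0.5 0 0 0 0 0;0 0 0 0 0 0;0 0 0 0 0 0;0 0 0 0 0 0;0 0 0 0 0 0;0 0 0 0 0 0'
python3 -m creep '-0.5 0 0 0 0 0;-0.5 0 0 0 0 0;-0.5 0 0 0 0 0;-0.5 0 0 0 0 0;-0.5 0 0 0 0 0;0 0 0 0 0 0;0 0 0 0 0 0;0 0 0 0 0 0;0 0 0 0 0 0;0 0 0 0 0 0'
```

```text
time: 20.45
eef_pos: [0.5345, -0.0116, 0.0474]
tool_rot: [2.266, 2.175, -0.0]
wrist_force: [-0.4, -0.2, -1.3]
grip_width: 0.0235
finger_force: 59.5
time: 21.45
eef_pos: [0.5345, -0.0119, 0.0476]
tool_rot: [-2.265, -2.174, -0.004]
wrist_force: [1.1, 9.6, 1.8]
grip_width: 0.0235
finger_force: 59.8
```

The TCP has stalled at y = -0.012 and the force is rising, which fits contact with the rear stop. I'll press a bit more to confirm.

```bash
python3 -m creep '-0.5 0 0 0 0 0;-0.5 0 0 0 0 0;-0.5 0 0 0 0 0;-0.5 0 0 0 0 0;-0.5 0 0 0 0 0;-0.5 0 0 0 0 0;0 0 0 0 0 0;0 0 0 0 0 0;0 0 0 0 0 0;0 0 0 0 0 0'
python3 - <<'E'
from h import *
go(.543,.211,.0465,1.53)
a=snap('top','top5.png');b=snap('side','side5.png')['frame']
cv2.imwrite('pics/c7.png',np.hstack([cv2.resize(b[120:230,260:370],(400,400)),cv2.resize(a['frame'][170:270,360:460],(400,400))]))
E
```

```text
time: 22.45
eef_pos: [0.5346, -0.012, 0.048]
tool_rot: [-2.263, -2.172, -0.01]
wrist_force: [1.5, 22.9, 4.9]
grip_width: 0.0237
finger_force: 60.3
t 22.45 p [ 0.5346 -0.012   0.048 ] psi 1.5294 zax [ 0.001  0.008 -1.   ] w 0.0237 q [-0.25  0.28  1.85  0.01  1.01 -0.22] F [ 1.5 22.9  4.9]
tool shift mm [223.1  -0.9   3.3] az -0.0006
```

View pics/c7.png

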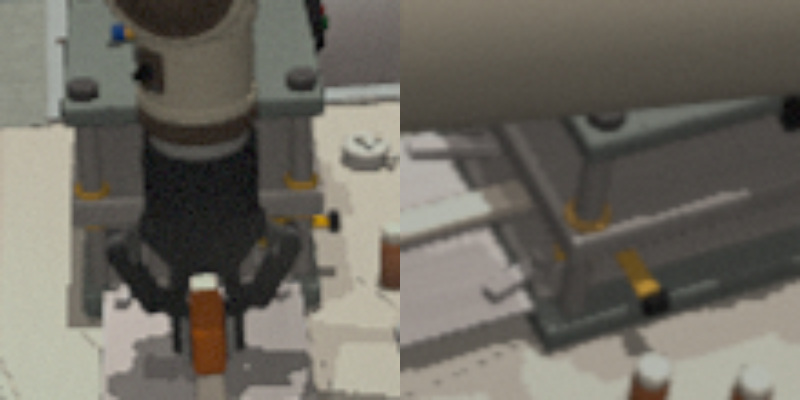

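The TCP held at -0.012 under 23 N, so the mould is hard against the stop, and the stick lies straight in the channel. Next I'll withdraw, then lift.

```bash
python3 -m creep '4 0 0 0 0 0;8 0 0 0 0 0;12 0 0 0 0 0;18 0 0 0 0 0;20 0 0 0 0 0;20 0 0 0 0 0;20 0 0 0 0 0;20 0 0 0 0 0;20 0 0 0 0 0;18 0 0 0 0 0'
python3 -m creep '0 0 -10 0 0 0;0 0 -10 0 0 0;0 0 -10 0 0 0;0 0 -10 0 0 0;0 0 -10 0 0 0;0 0 -10 0 0 0;0 0 -10 0 0 0;0 0 -10 0 0 0;0 0 -10 0 0 0;0 0 -10 0 0 0'
python3 - <<'E'
from h import *
go(.4394,.2727,.148,3.0458)
E
```

```text
time: 23.55
eef_pos: [0.5405, 0.1443, 0.0472]
tool_rot: [2.266, 2.176, -0.0]
wrist_force: [0.4, 0.1, -0.9]
grip_width: 0.0233
finger_force: 59.4
time: 24.55
eef_pos: [0.5406, 0.143, 0.1481]
tool_rot: [-2.266, -2.175, 0.0]
wrist_force: [-0.7, -0.4, -1.4]
grip_width: 0.0235
finger_force: 59.4
t 24.55 p [0.5406 0.143  0.1481] psi 1.5298 zax [-0. -0. -1.] w 0.0235 q [ 0.04  0.2   1.73 -0.    1.22  0.08] F [-0.7 -0.4 -1.4]
tool shift mm [ 1.254e+02 -1.065e+02  1.000e-01] az -1.516
```

```bash
python3 -m creep '25.1 -21.3 0 0 0 0;25.1 -21.3 0 0 0 0;25.1 -21.3 0 0 0 0;25.1 -21.3 0 0 0 0;25 -21.3 0 0 0 0;0 0 0 0 0 -0.1;0 0 0 0 0 -0.1;0 0 0 0 0 -0.1;0 0 0 0 0 -0.1;0 0 0 0 0 -0.1'
python3 -m creep '0 0 0 0 0 -0.1;0 0 0 0 0 -0.1;0 0 0 0 0 -0.1;0 0 0 0 0 -0.1;0 0 0 0 0 -0.1;0 0 0 0 0 -0.1;0 0 0 0 0 -0.1;0 0 0 0 0 -0.1;0 0 0 0 0 -0.1;0 0 0 0 0 -0.116'
python3 - <<'E'
from h import *
go(.4394,.2727,.0285,3.0458)
b=snap('side','side6.png')['frame'];a=cv2.imread('pics/side2.png')
f=lambda i:cv2.resize(i[165:215,285:360],(600,300) if 0 else (450,300),interpolation=cv2.INTER_CUBIC)
def cen(i):
    h=cv2.cvtColor(i[160:200,310:370],cv2.COLOR_BGR2HSV);m=cv2.inRange(h,(18,120,60),(32,255,255));y,x=np.nonzero(m);return len(x),x.mean()+310,y.mean()+160
print(cen(a),cen(b))
c=lambda i:cv2.resize(i[160:240,280:360],(400,400),interpolation=cv2.INTER_CUBIC)
d=lambda i:cv2.resize(i[220:330,270:430],(400,275))[:200]
H=np.vstack([np.hstack([c(a),c(b)]),np.hstack([cv2.resize(a[270:330,280:420],(400,171)),cv2.resize(b[230:330,270:420],(400,171))])])
cv2.imwrite('pics/c8.png',H)
E
```

```text
time: 25.55
eef_pos: [0.4394, 0.2728, 0.1477]
tool_rot: [1.652, 2.672, 0.0]
wrist_force: [0.1, 0.2, -0.3]
grip_width: 0.0234
finger_force: 59.4
time: 26.55
eef_pos: [0.4394, 0.2727, 0.1477]
tool_rot: [-0.143, -3.138, 0.0]
wrist_force: [0.5, 0.1, -1.5]
grip_width: 0.0235
finger_force: 59.4
t 26.55 p [0.4394 0.2727 0.1477] psi 3.0503 zax [-0. -0. -1.] w 0.0235 q [ 0.32  0.09  1.84 -0.    1.21 -1.16] F [ 0.5  0.1 -1.5]
tool shift mm [ -0.    0.  119.2] az 0.0045
(83, np.float64(334.32530120481925), np.float64(180.65060240963857)) (104, np.float64(336.8942307692308), np.float64(179.68269230769232))
```

View pics/c8.png

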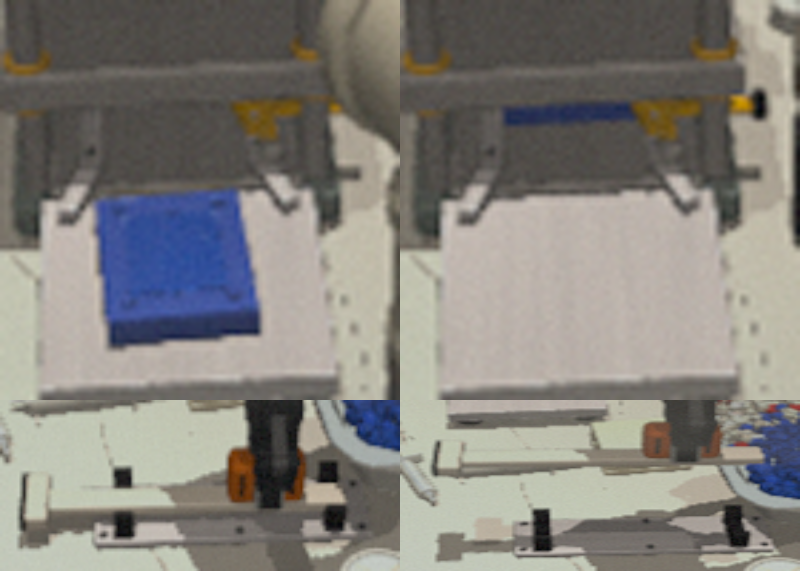

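The mould's tail (blue, at (570,115)) now sits behind the yellow catch nose, which is at the same place as before (about 655,130). Now I'll lower the stick into the notches.

```bash
python3 -m creep '0 0 12 0 0 0.0045;0 0 12 0 0 0;0 0 12 0 0 0;0 0 12 0 0 0;0 0 12 0 0 0;0 0 12 0 0 0;0 0 10 0 0 0;0 0 8 0 0 0;0 0 6 0 0 0;0 0 4 0 0 0'
python3 -m creep '0 0 4 0 0 0;0 0 4 0 0 0;0 0 4 0 0 0;0 0 3 0 0 0;0 0 2 0 0 0;0 0 1 0 0 0;0 0 0.5 0 0 0;0 0 0 0 0 0;0 0 0 0 0 0;0 0 0 0 0 0'
python3 - <<'E'
from h import *
go(.4394,.2727,.0285,3.0458)
a,b=cv2.imread('pics/side2.png'),cv2.imread('pics/side6.png')
for i in(a,b):
    h=cv2.cvtColor(i[178:192,322:340],cv2.COLOR_BGR2HSV);y,x=np.nonzero(cv2.inRange(h,(18,120,60),(32,255,255)));print(len(x),x.mean(),x.min(),x.max(),y.mean())
E
```

```text
time: 27.6
eef_pos: [0.4394, 0.2727, 0.0468]
tool_rot: [-0.157, -3.138, 0.0]
wrist_force: [-0.3, -0.1, -2.0]
grip_width: 0.0234
finger_force: 59.5
time: 28.6
eef_pos: [0.4393, 0.2726, 0.0288]
tool_rot: [-0.157, -3.137, 0.0]
wrist_force: [-0.9, -1.9, -0.7]
grip_width: 0.0232
finger_force: 59.6
t 28.6 p [0.4393 0.2726 0.0288] psi 3.0414 zax [-0. -0. -1.] w 0.0232 q [ 0.32  0.27  1.91 -0.    0.96 -1.15] F [-0.9 -1.9 -0.7]
tool shift mm [-0.1  0.2  0.3] az -0.0044
66 10.318181818181818 4 17 4.5606060606060606
66 10.393939393939394 5 17 4.575757575757576
```

```bash
python3 -m creep '0 0 0.3 0 0 0;0 0 0 0 0 0;0 0 0 0 0 0;0 0 0 0 0 0;0 0 0 0 0 0;0 0 0 0 0 0;0 0 0 0 0 0;0 0 0 0 0 0;0 0 0 0 0 0;0 0 0 0 0 0' 0.35 
python3 -m creep '0 0 -10 0 0 0;0 0 -15 0 0 0;0 0 -15 0 0 0;0 0 -15 0 0 0;0 0 -15 0 0 0;0 0 -15 0 0 0;0 0 -15 0 0 0;0 0 -15 0 0 0;0 0 -15 0 0 0;0 0 0 0 0 0'
python3 - <<'E'
from h import *
b=snap('side','side7.png')['frame'];a=cv2.imread('pics/side2.png')
g=lambda i:cv2.resize(i[275:330,280:420],(800,290),interpolation=cv2.INTER_CUBIC)
cv2.imwrite('pics/c9.png',np.vstack([g(a),g(b)]))
E
```

```text
time: 29.6
eef_pos: [0.4394, 0.2727, 0.0285]
tool_rot: [0.157, 3.138, 0.0]
wrist_force: [-0.0, 0.1, 0.5]
grip_width: 0.0557
finger_force: 0.0
time: 30.6
eef_pos: [0.4411, 0.2733, 0.1615]
tool_rot: [0.157, 3.133, 0.003]
wrist_force: [0.5, -0.2, -0.1]
grip_width: 0.0555
finger_force: 0.0
```

View pics/c9.png

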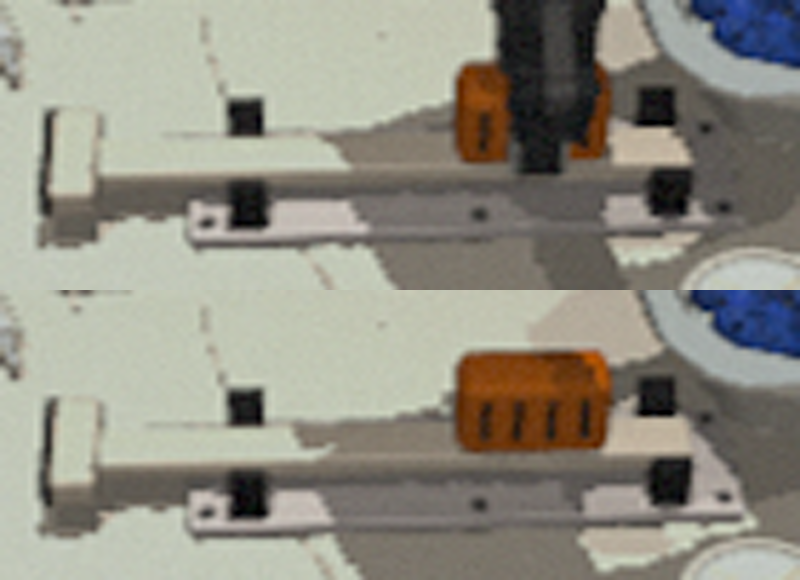

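The stick lies in both notches exactly as before, head at (70,440), and the gripper is clear of it, so I'm handing in.

```bash
python3 -c "
from station import order;print(order.job_done())"
```

```text
the job is handed in; nothing more can be done
None
```

The mould half is home against the rear stop with the catch snapped in behind it, and the push stick is back in both notches with its head the same way; the job was handed in at about 31 s, though the stick's tail pressed on a rest saddle once (31 N wrist force, cleared by raising it).

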